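Pack turned samples into stacking totes

ROBOT

A 7-joint arm with a two-finger parallel gripper is mounted at the origin on a cart in front of the work surface, level with it; the furniture and walls round the work are solid. World frame = base frame: x ahead of the robot, y to its left, z up, the work surface at z = 0. Lengths are in m, angles in rad, forces in N, time in s.
With the tool pointing down it reaches from about 0.4 to 0.85 m from the base axis. Payload 4.5 kg.
Tool frame: the origin (TCP) lies midway between the tips of the shut fingers; the grasp point (between the pads) lies 19 mm behind it; z points along the fingers, y is the line along which they close (so a half turn about z gives the same grasp; the last joint's range is limited). The gripper opens to 88 mm and grips with 3 to 60 N. Pads are 18 mm wide; open, the fingers measure 123 mm over their backs; the gripper's body (75 mm by 187 mm) begins 45 mm behind the grasp point.
Start: joints at [1.252, 0.689, -0.195, 1.565, 0.157, 0.902, -0.215], TCP at [0.216, -0.587, 0.239] pointing down, gripper open.
Joint ranges: [-3.01, 3.01], [-0.46, 2.08], [-1.47, 1.51], [0.13, 2.56], [-1, 4.14], [0.04, 2.09], [-2.66, 2.66]. Speed limits (rad/s): [2.57, 2.57, 3.14, 3.14, 3.14, 3.14, 3.14].

INTERFACE

Orientations are given as a unit quaternion [x, y, z, w].
In Python, from plant import r, eyes, finish_job gives the robot as it stands. The module is installed in compiled form; this text tells all that it offers.
- The arm moves only by the tool move_arm, never from a script. Its argument "motion" is a list of rows, each a list of 7 numbers: the shift along the tool's x, y, z in mm, then the turn, a rotation vector about the tool's x, y, z in degrees, then the closure, from 0 (fully open) to 1 (shut). A call has 1 to 5 rows; each row is the pose to reach, as a shift and turn from the pose commanded when the call began, along the tool's axes at that moment; what a row does not reach only later rows make up. A row lasts 1/8 s, in which the tool goes at most 62.5 mm and 10.7 degrees, less where a joint would pass 70% of its speed; a pose out of reach is approached as far as the arm can. A call with a gripper value outside its range is refused whole. The fingers move at their own pace and stop on an object; "newtons" is the grip in N (left out, the last holds). Time passes only in rows, so rows that repeat a pose let the fingers close. It gives the time, the measured TCP pose, the force, the opening and the grip force at its end, in the units of the state.
- r.get_state(): the state, without advancing time (a new reading comes with each control period).
- eyes.snapshot(name): name is "scene" or "top" or "wrist"; returns a dict with "frame" (420x560x3 uint8, red, green, blue), "z_map" (420x560 float32, m along the optical axis (not along the pixel's ray), 0 where there is no reading), "intrinsics" (3x3 intrinsics, pixels), "world_to_cam" (4x4, takes a point from world to camera coordinates). Camera axes: x right, y down, z forward; pixel columns grow to the right and rows downward; lengths in m; the calibration is good to about 2 mm. A picture is of the moment at which its call begins.
- finish_job(): hands the job in; it is judged then, once.
The state is a dict: "clock": time; "q": joint angles; "qd": joint speeds; "joint_torque": joint torques, N m; "tool_pos": TCP position; "eef_rot": TCP orientation; "contact_force": force on the tool from outside, world axes, zero at the start; "moment": the same for the moment, N m; "opening": opening from 0.0 (shut) to 1.0 (fully open); "finger_force": force on a finger pad.
Only numpy, scipy, OpenCV 4.12 (cv2) and the standard library are available. Lean on these libraries where they do the work, as an engineer would, in place of code of your own. Each camera call takes 0.05 s, during which the arm holds its last target. There are 200 camera calls.

TASK

Pack the turned samples: stand the two bushes (stepped round parts with a hole in the top) upright in the tote on the black rubber mat, one in each bay. Then set the loose tote squarely on top, turned end for end so that its card tab is at the opposite end and it stands on the lugs instead of sinking down onto the bushes, and last stand the cone upright in the card-tab bay of this upper tote. Leave the other things on the bench where they lie.

Things in the scene. Friction and masses are not known exactly. Their poses are not given: they have to be found in the camera images.
- base_tote: lower tote (sizes in mm): tapered open blue plastic box 200 (x) by 100 (y) at the rim, 45 high, walls 3, floor 184 x 86 x 3; fixed on a black rubber mat 236 x 136 x 3. A web across the middle (x = 0) parts it into two bays 80 x 80 with centres at x = +49 and -49. Origin under the mat's centre on the bench, z up: tote's underside at z = 3, inner floor 6, web top 37, lug tops 39, rim 48.
- tote: loose tote (sizes in mm), 0.16 kg, same form, size and colour, on the bench. Origin at the centre of its underside, z up: inner floor z = 3, web top 34, lug tops 36, rim 45. Bay centres x = +49 and -49. Set on the lower tote the same way round, it sinks past the lugs onto the parts; turned end for end its floor rests on the lower one's lugs, with 4 play inside the rim.
- tote_grip (a point): where to hold the loose tote (mm): middle of its grip web, at x = 0, y = 0, z = 27 in its frame (axes as the tote's). The web is 8 thick (x; 19 below z = 20) and 82 long (y), straight-sided from z = 20 to its top at 34. Grasp from above, fingers closing along x, one in each bay.
- tote_tab (a point): (mm) card tab of the loose tote: flat tab with a blank white card, 50 wide, standing 18 out beyond the rim at its +x end only; the point is its top, x = +108, z = 45 in the tote's frame.
- base_tab (a point): (mm) card tab of the lower tote, alike: x = +108, z = 48 in its frame. Lugs of both totes: four, on the long walls just under the rim, at x = +78 and x = -48, 10 wide, reaching in to y = +-32; fingers that close along x in the middle of a bay pass clear between them.
- bush_a_mid (a point): (mm) bush, 24 diameter, 22 high, with a narrower neck and a hole in the top; solid steel turned part standing upright, round, so any yaw grasps alike; the point is on its axis half-way up, z axis up. 
- bush_b_mid (a point): (mm) bush, 20 high, with a 28 wide flange at the foot, a narrower neck and a hole in the top; solid steel turned part standing upright, round, so any yaw grasps alike; the point is on its axis half-way up, z axis up. 
- cone_mid (a point): (mm) cone, 22 diameter at the foot, 26 high, narrowing to a small blunt top, no hole; solid steel turned part standing upright, round, so any yaw grasps alike; the point is on its axis half-way up, z axis up. Its foot is nearly straight-sided, so grip it low
- gauge_mid (a point): bystander: double-ended plug gauge lying on the bench, 84 mm long, 15 diameter; the point is its middle. To be left alone
- tweezers_mid (a point): bystander: thin steel tweezers lying flat on the bench, 125 mm long, 10 wide, 9 high; the point is its middle. To be left alone

How it is judged:
On the way, in this order (a step that is already met when the one before it is completed fails the run):
1. both bushes stand in the lower tote, one in each bay, let go (((x of bush_a_mid in the frame of base_tote between 0.012 and 0.09 m and y of bush_a_mid in the frame of base_tote between -0.042 and 0.042 m and z of bush_a_mid in the frame of base_tote below 0.021 m and angle between each of bush_a_mid, bush_b_mid's own z axis and vertical below 0.2 rad and x of bush_b_mid in the frame of base_tote between -0.09 and -0.012 m and y of bush_b_mid in the frame of base_tote between -0.042 and 0.042 m and z of bush_b_mid in the frame of base_tote below 0.02 m) or (x of bush_a_mid in the frame of base_tote between -0.09 and -0.012 m and y of bush_a_mid in the frame of base_tote between -0.042 and 0.042 m and z of bush_a_mid in the frame of base_tote below 0.021 m and angle between each of bush_a_mid, bush_b_mid's own z axis and vertical below 0.2 rad and x of bush_b_mid in the frame of base_tote between 0.012 and 0.09 m and y of bush_b_mid in the frame of base_tote between -0.042 and 0.042 m and z of bush_b_mid in the frame of base_tote below 0.02 m)) and contact force between the fingers and bush_a below 0.05 N and contact force between the fingers and bush_b below 0.05 N), for 0.2 s.
2. the loose tote stands on the lugs of the lower one, turned end for end, let go (((x of bush_a_mid in the frame of base_tote between 0.012 and 0.09 m and y of bush_a_mid in the frame of base_tote between -0.042 and 0.042 m and z of bush_a_mid in the frame of base_tote below 0.021 m and angle between each of bush_a_mid, bush_b_mid's own z axis and vertical below 0.2 rad and x of bush_b_mid in the frame of base_tote between -0.09 and -0.012 m and y of bush_b_mid in the frame of base_tote between -0.042 and 0.042 m and z of bush_b_mid in the frame of base_tote below 0.02 m) or (x of bush_a_mid in the frame of base_tote between -0.09 and -0.012 m and y of bush_a_mid in the frame of base_tote between -0.042 and 0.042 m and z of bush_a_mid in the frame of base_tote below 0.021 m and angle between each of bush_a_mid, bush_b_mid's own z axis and vertical below 0.2 rad and x of bush_b_mid in the frame of base_tote between 0.012 and 0.09 m and y of bush_b_mid in the frame of base_tote between -0.042 and 0.042 m and z of bush_b_mid in the frame of base_tote below 0.02 m)) and z of tote in the frame of base_tote between 0.035 and 0.043 m and horizontal distance between tote and base_tote below 0.01 m and angle between the x axis of tote and the x axis of base_tote, either way round below 0.12 rad and angle between tote's own z axis and vertical below 0.05 rad and x of tote_tab in the frame of base_tote below -0.08 m and contact force between the fingers and tote below 0.05 N), for 0.2 s.
3. the cone stands in the card-tab bay of the upper tote, let go (z of tote in the frame of base_tote between 0.035 and 0.043 m and horizontal distance between tote and base_tote below 0.01 m and angle between the x axis of tote and the x axis of base_tote, either way round below 0.12 rad and angle between tote's own z axis and vertical below 0.05 rad and x of tote_tab in the frame of base_tote below -0.08 m and x of cone_mid in the frame of tote between 0.012 and 0.09 m and y of cone_mid in the frame of tote between -0.042 and 0.042 m and z of cone_mid in the frame of tote below 0.02 m and angle between cone_mid's own z axis and vertical below 0.2 rad and contact force between the fingers and cone below 0.05 N), for 0.2 s.
At the end, for the whole second after the job is handed in: Bushes upright in the lower tote, one per bay; loose tote turned end for end and level on its lugs (underside 32-40 mm above the lower's, centres within 10 mm, axes within 0.12 rad, level to 0.05 rad); cone upright (parts to 0.2 rad) on the upper tote's floor in its card-tab bay; all at rest (((x of bush_a_mid in the frame of base_tote between 0.012 and 0.09 m and y of bush_a_mid in the frame of base_tote between -0.042 and 0.042 m and z of bush_a_mid in the frame of base_tote below 0.021 m and angle between each of bush_a_mid, bush_b_mid's own z axis and vertical below 0.2 rad and x of bush_b_mid in the frame of base_tote between -0.09 and -0.012 m and y of bush_b_mid in the frame of base_tote between -0.042 and 0.042 m and z of bush_b_mid in the frame of base_tote below 0.02 m) or (x of bush_a_mid in the frame of base_tote between -0.09 and -0.012 m and y of bush_a_mid in the frame of base_tote between -0.042 and 0.042 m and z of bush_a_mid in the frame of base_tote below 0.021 m and angle between each of bush_a_mid, bush_b_mid's own z axis and vertical below 0.2 rad and x of bush_b_mid in the frame of base_tote between 0.012 and 0.09 m and y of bush_b_mid in the frame of base_tote between -0.042 and 0.042 m and z of bush_b_mid in the frame of base_tote below 0.02 m)) and z of tote in the frame of base_tote between 0.035 and 0.043 m and horizontal distance between tote and base_tote below 0.01 m and angle between the x axis of tote and the x axis of base_tote, either way round below 0.12 rad and angle between tote's own z axis and vertical below 0.05 rad and x of tote_tab in the frame of base_tote below -0.08 m and x of cone_mid in the frame of tote between 0.012 and 0.09 m and y of cone_mid in the frame of tote between -0.042 and 0.042 m and z of cone_mid in the frame of tote below 0.02 m and angle between cone_mid's own z axis and vertical below 0.2 rad and linear speed of each of tote, cone, bush_a, bush_b below 0.02 m/s); the robot touches nothing.
It fails at once if the plug gauge is moved by more than 30 mm (distance of gauge_mid from where it was at the start of the episode above 0.03 m).
It fails at once if the tweezers are moved by more than 30 mm (distance of tweezers_mid from where it was at the start of the episode above 0.03 m).
It also fails if it takes over 115 s, if anything falls off the work surface, if the arm or the gripper's body presses on something with over 40 N, if the wrist force passes 120 N, or if a joint passes its speed limit or range.

## Working session

There is one attempt and no reset: what is moved stays moved. The work goes in short steps, Python scripts to look and compute and a tool call to move; the robot and the scene stay as the last step left them, time stands still between calls to the robot, and variables do not carry over. Pictures are saved under pics/ and viewed, at most 14 in all, crops included, and the job is handed in when it is done.

Besides the shell and the picture viewer there is one more tool, called after "Emit:" by a JSON object that holds its "api" and its "payload". move_arm: Moves the arm, as the interface text tells. Its arguments: {"type":"object","properties":{"motion":{"type":"array","items":{"type":"array","items":{"type":"number"}}},"newtons":{"type":"number"}},"required":["motion"]}

```bash
mkdir -p pics; cat > h.py <<'E'
import numpy as np, cv2
from plant import r, eyes, finish_job
from scipy.spatial.transform import Rotation as R
def snap(n, save=None):
    s=eyes.snapshot(n)
    if save: cv2.imwrite('pics/'+save, cv2.cvtColor(s['frame'],cv2.COLOR_RGB2BGR))
    return s
def cloud(s):
    z=s['z_map']; K=s['intrinsics']; v,u=np.mgrid[:z.shape[0],:z.shape[1]]
    p=np.stack([(u-K[0,2])/K[0,0]*z,(v-K[1,2])/K[1,1]*z,z],-1)
    T=np.linalg.inv(s['world_to_cam']); w=p@T[:3,:3].T+T[:3,3]; w[z==0]=np.nan
    return w
def ray(s,u,v,h):
    K=s['intrinsics'];T=np.linalg.inv(s['world_to_cam'])
    d=T[:3,:3]@np.array([(u-K[0,2])/K[0,0],(v-K[1,2])/K[1,1],1]); o=T[:3,3]
    return o+d*(h-o[2])/d[2]
def delta(p):  # world target -> tool mm
    st=r.get_state(); return np.round(1000*R.from_quat(st['eef_rot']).inv().apply(np.array(p)-st['tool_pos']),1)
E
python3 - <<'E'
from h import *
s=snap('top','top0.png');snap('scene','scene0.png')
st=r.get_state();print(st['clock'],st['tool_pos'],R.from_quat(st['eef_rot']).as_matrix().round(3),st['contact_force'],st['opening'])
print(np.linalg.inv(s['world_to_cam']).round(3))
E
```

```text
0.1 [ 0.21569918 -0.58600714  0.23801907] [[ 0.938  0.346 -0.001]
 [ 0.346 -0.938  0.001]
 [-0.    -0.002 -1.   ]] [ 0.44932304  0.52670675 -0.72650415] 0.9977228549520603
[[-0.002 -0.993  0.117  0.385]
 [-1.     0.003  0.003  0.003]
 [-0.003 -0.117 -0.993  1.307]
 [ 0.     0.     0.     1.   ]]
```

View pics/top0.png

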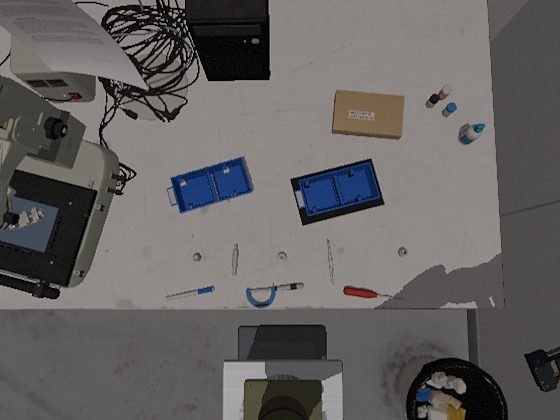

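View pics/scene0.png

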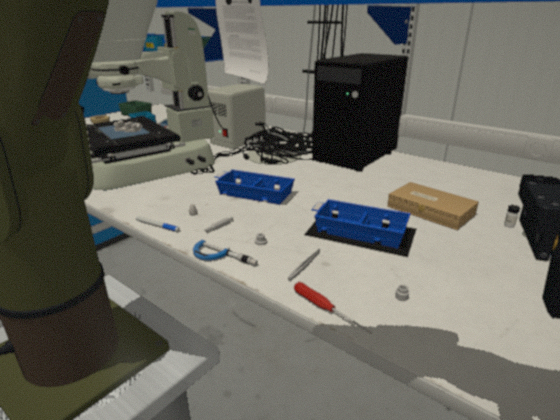

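The top view shows the loose tote at about (211,185) with its tab at the left (172,197). The base tote is on the mat at (340,191), tab at the left (299,202). The small parts are at (197,257), (282,256) and (403,252), the gauge at (236,258) and the tweezers at (331,260). The scene view suggests the left part is the cone.

```bash
cat >> h.py <<'E'
def part(s,u,v,k=12):
    w=cloud(s)[v-k:v+k,u-k:u+k].reshape(-1,3); m=w[:,2]>.006; q=w[m]
    return q[:,:2].mean(0).round(4),(q[:,:2].min(0)+q[:,:2].max(0)).round(4)/2,np.nanmax(q[:,2]).round(4),m.sum()
def blues(s,zmin=.03):
    w=cloud(s); f=s['frame'].astype(int); b=(f[...,2]>f[...,0]+50)&(f[...,2]>90)
    m=((f[...,2]>f[...,0]+40)&(w[...,2]>zmin)&(w[...,2]<.12)).astype(np.uint8)
    n,l,stt,c=cv2.connectedComponentsWithStats(m)
    for i in range(1,n):
        if stt[i,4]>300:
            q=w[l==i]; rc=cv2.minAreaRect((q[:,:2]*1000).astype(np.float32))
            print('blue',c[i].round(),stt[i,4],rc,np.percentile(q[:,2],[5,50,95]).round(4))
E
python3 - <<'E'
from h import *
s=snap('top')
for n,u,v in [('L',197,257),('M',282,256),('R',403,252),('gauge',236,258),('tw',331,260)]: print(n,*part(s,u,v,12 if n in 'LMR' else 24))
blues(s); 
w=cloud(s); print('tabs',w[197,172],w[202,299], 'bench',np.nanmedian(w[220:235,150:280,2]))
E
```

```text
L [0.4256 0.2326] [0.4264 0.2372] 0.0298 59
M [0.4272 0.0006] [ 0.4352 -0.0016] 0.0219 63
R [ 0.4373 -0.3274] [ 0.4386  -0.32835] 0.0252 59
gauge [0.4209 0.1276] [0.42365 0.12965] 0.0229 178
tw [ 0.4017 -0.1337] [ 0.4174 -0.1325] 0.0159 107
blue [207. 184.] 679 ((617.0302124023438, 199.49363708496094), (101.88163757324219, 217.66055297851562), 16.29237174987793) [0.0311 0.0415 0.0483]
blue [339. 186.] 659 ((605.1444702148438, -145.7947998046875), (101.95695495605469, 218.2102813720703), 14.584564208984375) [0.0323 0.0454 0.0509]
tabs [0.58468204 0.29517794 0.0454631 ] [ 0.56946783 -0.04595812  0.04977176] bench 0.0004167317102207191
```

Emit:
{"api": "move_arm", "payload": {"motion": [[298,-165,50,0,0,5.6,0],[298,-165,50,0,0,5.6,0],[298,-165,50,0,0,5.6,0],[298,-165,50,0,0,5.6,0],[298,-165,50,0,0,5.6,0]], "newtons": 15}}

```text
clock: 0.78
tool_pos: [0.4191, -0.351, 0.193]
eef_rot: [0.992, 0.127, 0.0, 0.0]
contact_force: [1.1, -0.8, 0.6]
opening: 1.004
finger_force: 0.0
```

Emit:
{"api": "move_arm", "payload": {"motion": [[0,0,30,0,0,0,0],[0,0,30,0,0,0,0],[0,0,30,0,0,0,0]]}}

```text
clock: 1.15
tool_pos: [0.4174, -0.3537, 0.1639]
eef_rot: [0.992, 0.126, -0.0, 0.0]
contact_force: [-0.3, -0.9, 0.8]
opening: 1.0
finger_force: 0.0
```

```bash
python3 - <<'E'
from h import *
s=snap('wrist','w1.png')
st=r.get_state();print(st['clock'],st['q'].round(2) if hasattr(st['q'],'round') else st['q'],st['tool_pos'],R.from_quat(st['eef_rot']).as_matrix().round(3))
T=s['world_to_cam'];p=T[:3,:3]@np.array([.4375,-.328,.02])+T[:3,3];p=s['intrinsics']@p;print(p[:2]/p[2],np.linalg.inv(T).round(3))
E
```

```text
1.2 [ 0.68  0.69 -0.11  1.88  0.13  0.58 -0.83] [ 0.41764195 -0.35397883  0.16419048] [[ 0.968  0.25   0.001]
 [ 0.25  -0.968 -0.001]
 [ 0.     0.002 -1.   ]]
[260.53498326 170.10655783] [[ 0.252 -0.933 -0.257  0.484]
 [-0.968 -0.242 -0.068 -0.336]
 [ 0.001  0.265 -0.964  0.31 ]
 [ 0.     0.     0.     1.   ]]
```

View pics/w1.png

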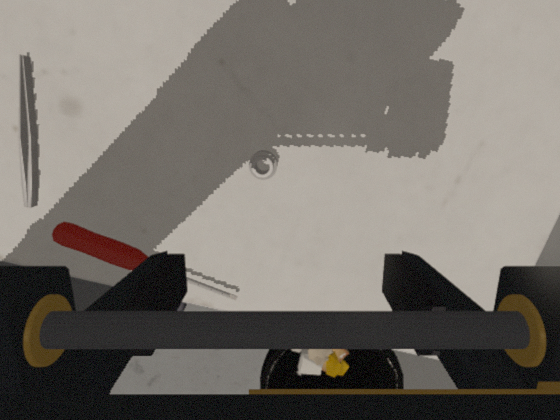

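The wrist view shows the right-hand part at (263,164), a wide foot with a narrower neck and a hole. The fingers are at the bottom of the frame.

```bash
cat >> h.py <<'E'
def near(s,xy,rad=.022,zmin=.004,zmax=.06):
    w=cloud(s); m=(np.hypot(w[...,0]-xy[0],w[...,1]-xy[1])<rad)&(w[...,2]>zmin)&(w[...,2]<zmax)
    q=w[m]; (c,rr)=cv2.minEnclosingCircle((q[:,:2]*1000).astype(np.float32))
    top=q[q[:,2]>np.percentile(q[:,2],99)-.005]
    print('n',m.sum(),'circ',np.round(c,1),round(rr,1),'topmean',(top[:,:2].mean(0)*1000).round(1),'topbox',((top[:,:2].min(0)+top[:,:2].max(0))*500).round(1),'h',(np.percentile(q[:,2],[50,90,99])*1000).round(1))
    for a in np.arange(0,.03,.004):
        k=q[(q[:,2]>=a)&(q[:,2]<a+.004)]
        if len(k)>5: print(round(a*1000), len(k),(np.ptp(k[:,:2],axis=0)*1000).round(1))
E
python3 - <<'E'
from h import *
s=snap('wrist'); near(s,(.4375,-.328))
w=cloud(s);print('bench',np.nanmedian(w[180:220,300:360,2]))
E
```

```text
n 539 circ [ 440.9 -328.6] 11.9 topmean [ 441.2 -328.5] topbox [ 441.  -328.6] h [15.7 23.  23.9]
4 23 [17.9 16.9]
8 24 [18.  18.7]
12 234 [23.7 23.2]
16 32 [14.8 18.7]
20 222 [18.  17.6]
bench 0.00021967529209265813
```

Emit:
{"api": "move_arm", "payload": {"motion": [[29,-18.6,50,0,0,0,0],[29,-18.6,100,0,0,0,0.2],[29,-18.6,140,0,0,0,0.2],[29,-18.6,160,0,0,0,0.2],[29,-18.6,160,0,0,0,0.2]]}}

```text
clock: 1.88
tool_pos: [0.4413, -0.3278, 0.0032]
eef_rot: [0.992, 0.127, -0.0, 0.0]
contact_force: [-0.4, 0.4, 0.4]
opening: 0.8
finger_force: 0.0
```

```bash
python3 - <<'E'
from h import *
s=snap('wrist','w2.png');snap('scene','s2.png')
print(delta([.441,-.3286,.004]),r.get_state()['contact_force'])
E
```

```text
[-1.1  0.3  0.6] [ 0.05362955 -0.35441783  0.74332852]
```

View pics/w2.png

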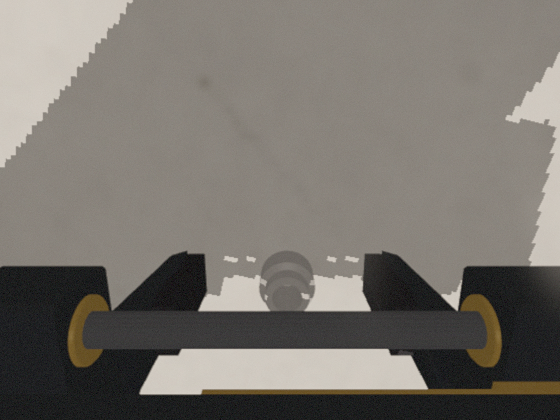

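The bush stands between the fingertips at about (287,283), so I'll close on it.

Emit:
{"api": "move_arm", "payload": {"motion": [[0,0,0,0,0,0,0.9],[0,0,0,0,0,0,0.9],[0,0,0,0,0,0,0.9],[0,0,0,0,0,0,0.9],[0,0,0,0,0,0,0.9]], "newtons": 25}}

```text
clock: 2.6
tool_pos: [0.4415, -0.3272, 0.0034]
eef_rot: [0.992, 0.127, 0.0, 0.0]
contact_force: [-0.0, 0.2, 1.0]
opening: 0.255
finger_force: 7.6
```

Emit:
{"api": "move_arm", "payload": {"motion": [[0,0,-20,0,0,0,0.9],[0,0,-60,0,0,0,0.9],[0,0,-110,0,0,0,0.9],[0,0,-110,0,0,0,0.9]]}}

```text
clock: 3.1
tool_pos: [0.4436, -0.3288, 0.1178]
eef_rot: [0.992, 0.127, 0.003, 0.003]
contact_force: [-1.2, -0.4, 0.0]
opening: 0.248
finger_force: 24.9
```

```bash
python3 - <<'E'
from h import *
s=snap('wrist','w3.png');s=snap('top'); blues(s)
# base tote features: rim only
w=cloud(s); f=s['frame'].astype(int)
for c in [(.62,.19),(.607,-.155)]:
    m=(f[...,2]>f[...,0]+40)&(w[...,2]>.015)&(w[...,2]<.12)&(np.hypot(w[...,0]-c[0],w[...,1]-c[1])<.14)
    q=w[m]*1000
    for a in (40,): print(cv2.minAreaRect(q[q[:,2]>a][:,:2].astype(np.float32)))
print(r.get_state()['tool_pos'])
E
```

```text
blue [206. 184.] 689 ((616.492431640625, 199.53416442871094), (101.3385238647461, 217.80038452148438), 16.429855346679688) [0.0317 0.0415 0.0487]
blue [339. 186.] 768 ((605.5511474609375, -145.41668701171875), (101.95220947265625, 219.4998321533203), 14.530322074890137) [0.0321 0.0443 0.0507]
((616.42041015625, 199.77850341796875), (101.3385238647461, 218.30984497070312), 16.429855346679688)
((605.5511474609375, -145.41668701171875), (101.95220947265625, 219.4998321533203), 14.530322074890137)
[ 0.44146005 -0.32733749  0.11434847]
```

View pics/w3.png

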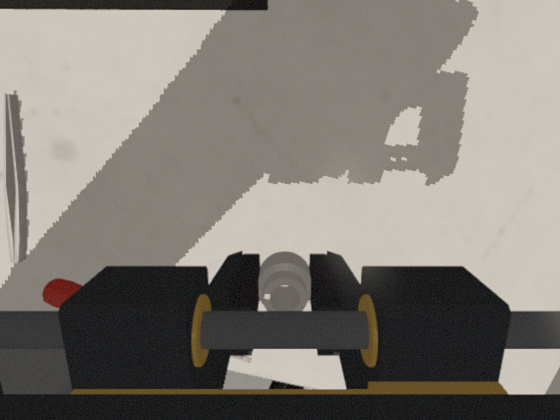

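Emit:
{"api": "move_arm", "payload": {"motion": [[149,-103,-30,0,0,0,0.9],[149,-103,-30,0,0,0,0.9],[149,-103,-30,0,0,0,0.9],[149,-103,-30,0,0,0,0.9],[149,-103,-30,0,0,0,0.9]]}}

```text
clock: 3.82
tool_pos: [0.5581, -0.1902, 0.1421]
eef_rot: [0.992, 0.127, -0.002, -0.0]
contact_force: [0.1, -1.3, -0.1]
opening: 0.249
finger_force: 24.9
```

```bash
cat >> h.py <<'E'
def origin(s,c,zlo,zhi,rad=.15):
    w=cloud(s); f=s['frame'].astype(int)
    m=(f[...,2]>f[...,0]+40)&(w[...,2]>zlo)&(w[...,2]<zhi)&(np.hypot(w[...,0]-c[0],w[...,1]-c[1])<rad)
    q=(w[m]*1000); print('npts',len(q),cv2.minAreaRect(q[:,:2].astype(np.float32))); return q
E
python3 - <<'E'
from h import *
s=snap('wrist','w4.png'); print(r.get_state()['tool_pos'],r.get_state()['opening'])
q=origin(s,(.608,-.154),.043,.056)
print(delta([.620,-.2015,.0]),R.from_quat(r.get_state()['eef_rot']).as_matrix().round(3)[:2,:2])
E
```

```text
[ 0.55759683 -0.19131582  0.14214235] 0.2461964516457518
npts 8279 ((608.5022583007812, -144.1441650390625), (102.25999450683594, 219.2306671142578), 14.681946754455566)
[ 58.4  25.5 141.9] [[ 0.968  0.251]
 [ 0.251 -0.968]]
```

View pics/w4.png

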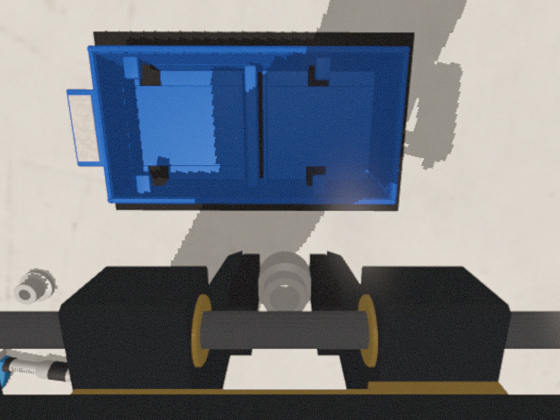

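The base tote is fully in view: tab at (85,128), web at x≈252, bays clear. The bush is still upright in the grip.

Emit:
{"api": "move_arm", "payload": {"motion": [[61,25,0,0,0,0,0.9],[61,25,0,0,0,0,0.9],[61,25,50,0,0,0,0.9],[61,25,100,0,0,0,0.9],[61,25,115,0,0,0,0.9]]}}

```text
clock: 4.5
tool_pos: [0.6208, -0.1998, 0.025]
eef_rot: [0.992, 0.126, -0.004, -0.001]
contact_force: [-1.0, -0.3, 0.3]
opening: 0.249
finger_force: 24.9
```

```bash
python3 - <<'E'
from h import *
s=snap('wrist'); print(r.get_state()['tool_pos'],r.get_state()['contact_force'])
q=origin(s,(.608,-.154),.043,.056); print(delta([.6232,-.2002,.0105]))
E
```

```text
[ 0.62146069 -0.1995676   0.02478364] [ 1.02733441  0.43103238 -1.10957302]
npts 8244 ((615.5355224609375, -164.50259399414062), (98.79651641845703, 175.08767700195312), 14.553519248962402)
[ 1.6  1.1 14.3]
```

Emit:
{"api": "move_arm", "payload": {"motion": [[1.5,1,10,0,0,0,0.9],[1.5,1,14.5,0,0,0,0.9],[1.5,1,14.5,0,0,0,0.62],[1.5,1,14.5,0,0,0,0.62],[1.5,1,14.5,0,0,0,0.62]]}}

```text
clock: 5.18
tool_pos: [0.627, -0.1994, 0.0145]
eef_rot: [0.992, 0.127, 0.0, 0.0]
contact_force: [0.7, -0.5, -0.5]
opening: 0.381
finger_force: 0.0
```

Emit:
{"api": "move_arm", "payload": {"motion": [[0,0,-20,0,0,0,0.62],[0,0,-70,0,0,0,0.62],[0,0,-120,0,0,0,0.5],[-60,-80,-140,0,0,0,0.2],[-60,-80,-140,0,0,0,0.2]]}}

```text
clock: 5.8
tool_pos: [0.5474, -0.1357, 0.1565]
eef_rot: [0.992, 0.127, 0.001, 0.0]
contact_force: [0.8, 0.8, -0.3]
opening: 0.697
finger_force: 0.0
```

```bash
python3 - <<'E'
from h import *
s=snap('wrist','w5.png'); print(r.get_state()['tool_pos'])
near(s,(.623,-.200),rad=.018,zmin=.012)
q=origin(s,(.608,-.154),.043,.056)
near(s,(.435,0.0),rad=.025); near(snap('top'),(.435,0.0),rad=.025)
print(delta([.435,0,.15]))
E
```

```text
[ 0.54287907 -0.13195356  0.15653569]
n 716 circ [ 626.5 -198.8] 12.0 topmean [ 626.5 -198.3] topbox [ 626.5 -198.7] h [22.  29.1 30.2]
12 49 [21.1 17.7]
16 115 [23.1 24. ]
20 228 [23.2 23.3]
24 113 [17.8 18.7]
28 211 [17.8 18. ]
npts 7106 ((608.4368286132812, -143.7216033935547), (101.91014099121094, 218.54559326171875), 14.404234886169434)Traceback (most recent call last):
  File "<stdin>", line 5, in <module>
  File "h.py", line 33, in near
    top=q[q[:,2]>np.percentile(q[:,2],99)-.005]
                 ~~~~~~~~~~~~~^^^^^^^^^^^
    return _quantile_unchecked(
        a, q, axis, out, overwrite_input, method, keepdims, weights)
    return _ureduce(a,
                    func=_quantile_ureduce_func,
    ...<5 lines>...
                    overwrite_input=overwrite_input,
                    method=method)
    r = func(a, **kwargs)
    result = _quantile(arr,
                       quantiles=q,
    ...<2 lines>...
                       out=out,
                       weights=wgt)
    slices_having_nans = np.isnan(arr[-1, ...])
                                  ~~~^^^^^^^^^
IndexError: index -1 is out of bounds for axis 0 with size 0
```

View pics/w5.png

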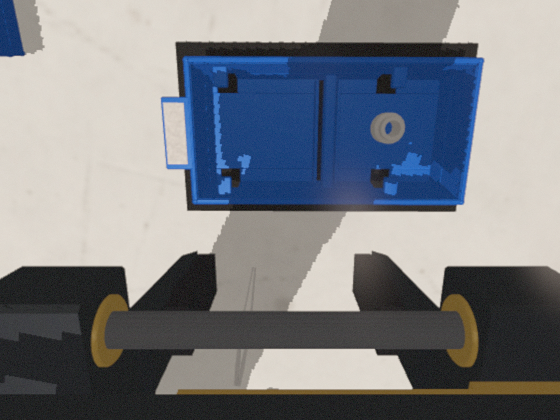

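Bush A stands upright in the right-hand bay at (387,128), clear of the walls. Next is the middle part.

Emit:
{"api": "move_arm", "payload": {"motion": [[-87,-154,0,0,0,0,0.2],[-87,-154,0,0,0,0,0.2],[-87,-154,0,0,0,0,0.2],[-87,-154,0,0,0,0,0.2],[-87,-154,0,0,0,0,0.2]]}}

```text
clock: 6.48
tool_pos: [0.4271, -0.0103, 0.1547]
eef_rot: [0.992, 0.127, 0.002, 0.0]
contact_force: [-0.0, -0.2, -0.6]
opening: 0.799
finger_force: 0.0
```

```bash
python3 - <<'E'
from h import *
s=snap('wrist','w6.png'); st=r.get_state(); print(st['tool_pos'],R.from_quat(st['eef_rot']).as_matrix().round(3)[:2,:2])
near(s,(.434,0.0),rad=.03); near(snap('top'),(.434,0.0),rad=.025)
E
```

```text
[ 0.42729064 -0.01079509  0.15446612] [[ 0.968  0.251]
 [ 0.251 -0.968]]
n 778 circ [429.3   2.1] 14.1 topmean [429.7   2.3] topbox [429.4   2.3] h [ 8.9 20.  21.1]
4 373 [28.1 27.8]
8 41 [17.  26.3]
12 35 [14.6 17.7]
16 244 [18.8 18.5]
20 85 [17.9 18.1]Traceback (most recent call last):
  File "<stdin>", line 3, in <module>
  File "h.py", line 33, in near
    top=q[q[:,2]>np.percentile(q[:,2],99)-.005]
                 ~~~~~~~~~~~~~^^^^^^^^^^^
    return _quantile_unchecked(
        a, q, axis, out, overwrite_input, method, keepdims, weights)
    return _ureduce(a,
                    func=_quantile_ureduce_func,
    ...<5 lines>...
                    overwrite_input=overwrite_input,
                    method=method)
    r = func(a, **kwargs)
    result = _quantile(arr,
                       quantiles=q,
    ...<2 lines>...
                       out=out,
                       weights=wgt)
    slices_having_nans = np.isnan(arr[-1, ...])
                                  ~~~^^^^^^^^^
IndexError: index -1 is out of bounds for axis 0 with size 0
```

Emit:
{"api": "move_arm", "payload": {"motion": [[5.3,-12.1,50,0,0,0,0.3],[5.3,-12.1,100,0,0,0,0.3],[5.3,-12.1,135,0,0,0,0.3],[5.3,-12.1,144,0,0,0,0.3],[5.3,-12.1,144,0,0,0,0.3]]}}

```text
clock: 7.2
tool_pos: [0.437, 0.0001, 0.0293]
eef_rot: [0.992, 0.126, -0.01, 0.001]
contact_force: [0.2, -0.4, -0.3]
opening: 0.701
finger_force: 0.0
```

Emit:
{"api": "move_arm", "payload": {"motion": [[0,0,0,0,0,0,0.95],[0,0,0,0,0,0,0.95],[0,0,0,0,0,0,0.95],[0,0,0,0,0,0,0.95],[0,0,0,0,0,0,0.95]]}}

```text
clock: 7.82
tool_pos: [0.4356, 0.0014, 0.0302]
eef_rot: [0.992, 0.128, -0.01, 0.001]
contact_force: [0.5, 0.5, 0.2]
opening: 0.155
finger_force: 0.0
```

```bash
python3 - <<'E'
from h import *
st=r.get_state(); print(st['tool_pos'],st['opening'],st['finger_force'],st['contact_force']); snap('wrist','w7.png')
E
```

```text
[0.4355914  0.001447   0.03024238] 0.15538821862333926 0.0 [0.52530979 0.50590824 0.22629338]
```

```bash
python3 - <<'E'
from h import *
st=r.get_state(); print(np.round(st['q'],3),st['opening'],delta([.4294,.0022,.0105]))
near(snap('top'),(.43,0.002),rad=.04) if 0 else None
E
```

```text
[-0.086  0.89  -0.04   2.246  0.89   0.043 -2.316] 0.11250313177003468 [-5.4 -2.3 19.8]
```

The arm stopped at a fold limit: q6 is at its minimum of 0.04, so close in it cannot reach lower with the tool vertical. I'll tilt the tool about its closing axis, tips towards the base, which keeps the pads flat on the bush.

Emit:
{"api": "move_arm", "payload": {"motion": [[0,0,-20,0,0,0,0.3],[0,0,-40,0,-5,0,0.3],[0,0,-40,0,-10,0,0.3],[0,0,-40,0,-10,0,0.3]]}}

```text
clock: 8.38
tool_pos: [0.4381, 0.0021, 0.0699]
eef_rot: [0.987, 0.126, -0.095, 0.011]
contact_force: [-0.1, -0.5, 0.2]
opening: 0.545
finger_force: 0.0
```

```bash
python3 - <<'E'
from h import *
st=r.get_state(); print(np.round(st['q'],3),st['opening'],st['tool_pos'],R.from_quat(st['eef_rot']).as_matrix().round(3),delta([.4294,.0022,.0105]))
s=snap('wrist');near(s,(.43,0.002),rad=.03)
E
```

```text
[ 0.165  0.87  -0.483  2.06   0.704  0.595 -2.164] 0.5450583330981982 [0.43814905 0.00211819 0.06990637] [[ 0.95   0.251 -0.185]
 [ 0.247 -0.968 -0.045]
 [-0.19  -0.002 -0.982]] [ 3.  -2.1 59.9]
n 1570 circ [429.8   2.4] 14.3 topmean [430.4   2.5] topbox [429.6   2.4] h [12.2 20.  20.8]
4 639 [25.9 27.7]
8 138 [17.2 19.7]
12 154 [15.8 18.1]
16 493 [19.2 18.7]
20 146 [18.1 18. ]
```

Emit:
{"api": "move_arm", "payload": {"motion": [[2.7,-2.1,30,0,0,0,0.4],[2.7,-2.1,58.4,0,0,0,0.4],[2.7,-2.1,58.4,0,0,0,0.4],[2.7,-2.1,58.4,0,0,0,0.4]]}}

```text
clock: 8.93
tool_pos: [0.4272, 0.0015, 0.0128]
eef_rot: [0.987, 0.127, -0.097, 0.012]
contact_force: [0.3, -0.4, -0.5]
opening: 0.6
finger_force: 0.0
```

```bash
python3 - <<'E'
from h import *
st=r.get_state(); print(np.round(st['q'],3),st['tool_pos'],delta([.4296,.0023,.012]),st['contact_force'])
E
```

```text
[ 0.095  0.965 -0.37   2.098  0.82   0.447 -2.268] [0.4271503  0.00154454 0.01283412] [ 2.7 -0.1  0.3] [ 0.32401934 -0.42799308 -0.49385284]
```

Emit:
{"api": "move_arm", "payload": {"motion": [[2,0,0,0,0,0,0.95],[2,0,0,0,0,0,0.95],[2,0,0,0,0,0,0.95],[2,0,0,0,0,0,0.95],[2,0,0,0,0,0,0.95]]}}

```text
clock: 9.55
tool_pos: [0.4294, 0.0019, 0.0119]
eef_rot: [0.987, 0.127, -0.097, 0.012]
contact_force: [0.0, -0.8, 0.9]
opening: 0.231
finger_force: 23.6
```

Emit:
{"api": "move_arm", "payload": {"motion": [[7.6,0,-39,0,0,0,0.95],[20,0,-98,0,0,0,0.95],[20,0,-98,0,0,0,0.95]]}}

```text
clock: 9.93
tool_pos: [0.4707, 0.0131, 0.107]
eef_rot: [0.988, 0.127, -0.092, 0.011]
contact_force: [0.5, 0.6, -1.4]
opening: 0.232
finger_force: 23.4
```

```bash
python3 - <<'E'
from h import *
st=r.get_state(); print(st['tool_pos'],st['opening'],st['finger_force'],R.from_quat(st['eef_rot']).as_matrix().round(3)); snap('wrist','w8.png')
print(delta([.5984,-.1054,.105]))
E
```

```text
[0.47065426 0.01307264 0.10696976] 0.23218637871335024 23.37428444152465 [[ 0.951  0.252 -0.179]
 [ 0.248 -0.968 -0.045]
 [-0.185 -0.001 -0.983]]
[ 94.7 146.4 -18.2]
```

View pics/w8.png

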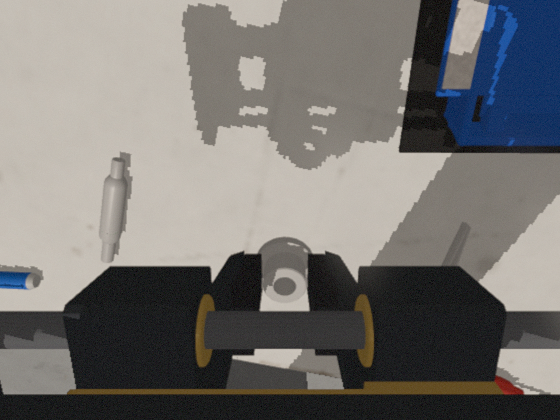

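Bush B is held level at (285,270), with the flange visible below the pads. Moving over the free bay.

Emit:
{"api": "move_arm", "payload": {"motion": [[95,146,-18,0,0,0,0.95],[95,146,-18,0,0,0,0.95],[95,146,-18,0,0,0,0.95],[95,146,-18,0,0,0,0.95],[95,146,-18,0,0,0,0.95]]}}

```text
clock: 10.6
tool_pos: [0.5952, -0.1044, 0.1016]
eef_rot: [0.987, 0.128, -0.099, 0.012]
contact_force: [0.5, -0.1, -0.4]
opening: 0.229
finger_force: 23.4
```

```bash
python3 - <<'E'
from h import *
st=r.get_state(); print(st['tool_pos'],st['opening'],R.from_quat(st['eef_rot']).as_matrix().round(3))
print(delta([.5984,-.1054,.030]),delta([.5984,-.1054,.0185]))
q=origin(snap('wrist'),(.608,-.154),.043,.056)
E
```

```text
[ 0.59516865 -0.10439052  0.10161294] 0.22853456306399886 [[ 0.948  0.254 -0.192]
 [ 0.25  -0.967 -0.048]
 [-0.198 -0.002 -0.98 ]]
[17.   2.  69.6] [19.2  2.  80.9]
npts 7434 ((609.3463134765625, -143.4183349609375), (101.43306732177734, 218.55728149414062), 14.218772888183594)
```

Emit:
{"api": "move_arm", "payload": {"motion": [[10,2,35,0,0,0,0.95],[17,2,69.6,0,0,0,0.95],[19,2,80,0,0,0,0.95],[19,2,80.5,0,0,0,0.95],[19,2,80.5,0,0,0,0.95]]}}

```text
clock: 11.28
tool_pos: [0.6014, -0.1057, 0.0219]
eef_rot: [0.987, 0.127, -0.096, 0.012]
contact_force: [0.1, 0.8, -1.1]
opening: 0.227
finger_force: 23.4
```

Emit:
{"api": "move_arm", "payload": {"motion": [[0,0,0,0,0,0,0.6],[0,0,0,0,0,0,0.6],[0,0,0,0,0,0,0.6],[-4,0,-20,0,0,0,0.6],[-14,0,-70,0,0,0,0.6]]}}

```text
clock: 11.9
tool_pos: [0.599, -0.1064, 0.0919]
eef_rot: [0.987, 0.127, -0.099, 0.012]
contact_force: [0.5, 0.4, -0.7]
opening: 0.4
finger_force: 0.0
```

Emit:
{"api": "move_arm", "payload": {"motion": [[0,0,-40,0,0,0,0.6],[-60,0,-70,0,5,0,0.3],[-80,0,-60,0,11,0,0.3],[-80,0,-60,0,11,0,0.3]]}}

```text
clock: 12.4
tool_pos: [0.5305, -0.1255, 0.1675]
eef_rot: [0.992, 0.127, -0.004, 0.001]
contact_force: [-0.0, 0.4, 1.0]
opening: 0.696
finger_force: 0.0
```

```bash
python3 - <<'E'
from h import *
st=r.get_state(); print(st['tool_pos'],st['opening'],R.from_quat(st['eef_rot']).as_matrix().round(3))
s=snap('wrist','w9.png');near(s,(.598,-.105),rad=.02,zmin=.012);near(s,(.6265,-.199),rad=.02,zmin=.012)
q=origin(s,(.608,-.154),.043,.056)
E
```

```text
[ 0.53048136 -0.12546304  0.16745745] 0.695656910044557 [[ 0.968  0.252 -0.008]
 [ 0.252 -0.968 -0.003]
 [-0.009  0.001 -1.   ]]
n 729 circ [ 601.4 -105.6] 13.9 topmean [ 601.3 -105.6] topbox [ 601.3 -105.6] h [14.4 26.2 27. ]
12 370 [27.5 27.3]
20 10 [12.8 14.3]
24 345 [18.7 18.9]
n 723 circ [ 626.5 -198.6] 11.9 topmean [ 626.4 -198.4] topbox [ 626.4 -198.5] h [21.8 29.  30.1]
12 66 [21.  18.3]
16 104 [23.4 22.6]
20 234 [23.4 23.1]
24 113 [17.7 17.5]
28 206 [17.4 17.7]
npts 6869 ((608.4622192382812, -144.0338592529297), (102.19685363769531, 218.6659698486328), 14.458836555480957)
```

View pics/w9.png

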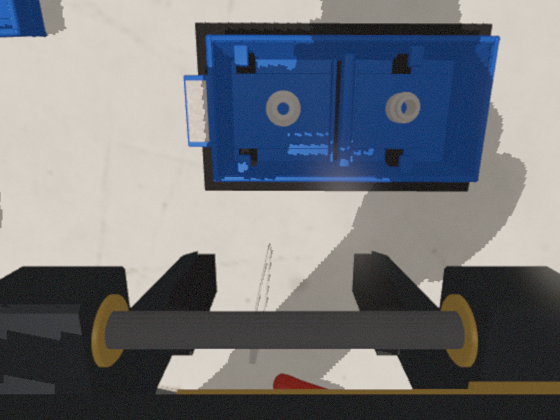

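Both bushes stand upright, one in each bay, at (283,108) and (403,108). Now the loose tote.

Emit:
{"api": "move_arm", "payload": {"motion": [[103,-278,0,0,0,-1.9,0.3],[103,-278,0,0,0,-1.9,0.3],[103,-278,0,0,0,-1.9,0.3],[103,-278,0,0,0,-1.9,0.3],[103,-278,0,0,0,-1.9,0.3]]}}

```text
clock: 13.08
tool_pos: [0.5664, 0.1773, 0.1672]
eef_rot: [0.989, 0.145, -0.0, -0.002]
contact_force: [-0.1, 0.2, -0.2]
opening: 0.698
finger_force: 0.0
```

```bash
python3 - <<'E'
from h import *
st=r.get_state(); print(st['tool_pos'],np.round(st['q'],2),R.from_quat(st['eef_rot']).as_matrix().round(3))
s=snap('wrist','w10.png')
q=origin(s,(.62,.19),.040,.056)
# web: points z 30..38 near centre
w=cloud(s)*1000; f=s['frame'].astype(int)
m=(f[...,2]>f[...,0]+40)&(w[...,2]>32)&(w[...,2]<38)&(np.hypot(w[...,0]-620,w[...,1]-191)<35)
print(m.sum(),cv2.minAreaRect(w[m][:,:2].astype(np.float32)),np.median(w[m][:,2]))
E
```

```text
[0.56644244 0.17732413 0.16719888] [-0.04  0.8  -0.6   1.72  0.59  0.81 -2.2 ] [[ 0.958  0.288 -0.001]
 [ 0.288 -0.958  0.003]
 [-0.    -0.003 -1.   ]]
npts 6269 ((620.0668334960938, 201.10311889648438), (101.63528442382812, 218.9538116455078), 16.628032684326172)
885 ((619.6451416015625, 191.602294921875), (69.21965789794922, 7.172028541564941), 16.751060485839844) 34.28902817341578
```

View pics/w10.png

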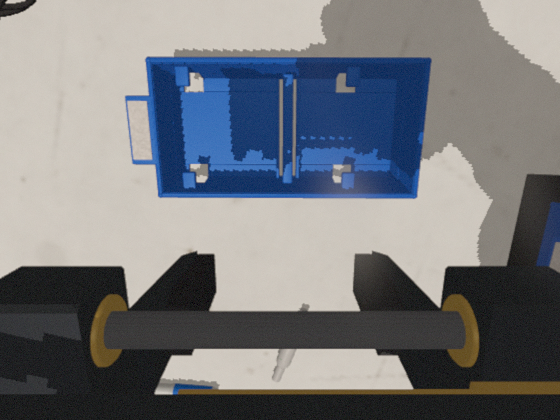

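The loose tote is fully in view: tab at (140,130), web at about x=288, consistent with an origin near (622,192) mm. I'll grasp the straight upper part of the web.

Emit:
{"api": "move_arm", "payload": {"motion": [[58,1.6,20,0,0,0,0.3],[58,1.6,60,0,0,0,0.3],[58,1.6,110,0,0,0,0.3],[58,1.6,140,0,0,0,0.3],[58,1.6,140,0,0,0,0.3]]}}

```text
clock: 13.75
tool_pos: [0.6201, 0.1871, 0.024]
eef_rot: [0.99, 0.144, -0.003, 0.0]
contact_force: [-0.1, -0.6, 0.7]
opening: 0.7
finger_force: 0.0
```

```bash
python3 - <<'E'
from h import *
st=r.get_state(); print(st['tool_pos'],np.round(st['q'],2),R.from_quat(st['eef_rot']).as_matrix().round(3),st['contact_force'],delta([.6223,.1924,.021]))
E
```

```text
[0.62007314 0.18709788 0.02396137] [-0.1   1.05 -0.5   1.6   0.7   0.69 -2.23] [[ 0.958  0.285 -0.007]
 [ 0.285 -0.958 -0.001]
 [-0.007 -0.001 -1.   ]] [-0.12304599 -0.56851351  0.74188485] [ 3.7 -4.4  2.9]
```

Emit:
{"api": "move_arm", "payload": {"motion": [[3,-4,2.5,0,0,0,0.3],[3,-4,2.5,0,0,0,0.3],[3,-4,2.5,0,0,0,0.3]]}}

```text
clock: 14.12
tool_pos: [0.6232, 0.1918, 0.0248]
eef_rot: [0.99, 0.144, -0.001, -0.0]
contact_force: [-0.2, 0.3, -0.4]
opening: 0.701
finger_force: 0.0
```

Emit:
{"api": "move_arm", "payload": {"motion": [[0,0,0,0,0,0,0.95],[0,0,0,0,0,0,0.95],[0,0,0,0,0,0,0.95],[0,0,0,0,0,0,0.95],[0,0,0,0,0,0,0.95]], "newtons": 35}}

```text
clock: 14.75
tool_pos: [0.6224, 0.1914, 0.0235]
eef_rot: [0.99, 0.144, -0.002, -0.0]
contact_force: [0.7, 0.5, 0.1]
opening: 0.155
finger_force: 0.0
```

Emit:
{"api": "move_arm", "payload": {"motion": [[0,0,0,0,0,0,0.95],[0,0,0,0,0,0,0.95],[0,0,0,0,0,0,0.95]]}}

```text
clock: 15.12
tool_pos: [0.6224, 0.1915, 0.0235]
eef_rot: [0.99, 0.144, -0.002, -0.0]
contact_force: [1.1, 0.6, -1.0]
opening: 0.083
finger_force: 35.0
```

```bash
python3 - <<'E'
from h import *
st=r.get_state(); print(st['tool_pos'],st['opening'],st['finger_force'],R.from_quat(st['eef_rot']).as_matrix().round(3),st['contact_force'],delta([.6223,.1924,.021]))
q=origin(snap('top'),(.62,.19),.040,.056)
E
```

```text
[0.62238614 0.19147861 0.02351925] 0.08254705983931121 34.99994337558746 [[ 0.959  0.285 -0.003]
 [ 0.285 -0.959  0.   ]
 [-0.003 -0.001 -1.   ]] [ 1.10876888  0.59652542 -0.98715226] [ 0.2 -0.9  2.5]
npts 103 ((565.97216796875, 249.84063720703125), (136.85415649414062, 54.64964294433594), 73.93578338623047)
```

The web is gripped: opening 7 mm, 35 N. Lifting.

Emit:
{"api": "move_arm", "payload": {"motion": [[0,0,-10,0,0,0,0.95],[0,0,-50,0,0,0,0.95],[0,0,-100,0,0,0,0.95],[0,0,-120,0,0,0,0.95],[0,0,-120,0,0,0,0.95]]}}

```text
clock: 15.8
tool_pos: [0.6234, 0.1915, 0.1446]
eef_rot: [0.99, 0.144, -0.001, -0.0]
contact_force: [0.2, -0.7, -1.9]
opening: 0.088
finger_force: 35.0
```

```bash
python3 - <<'E'
from h import *
st=r.get_state(); print(st['tool_pos'],st['opening'],st['finger_force'],st['contact_force'],np.round(st['q'],2))
s=snap('scene','s11.png')
E
```

```text
[0.62343622 0.1915027  0.14462218] 0.08810632132310574 34.999287128448486 [ 0.15824822 -0.7140866  -1.90671344] [-0.06  0.89 -0.59  1.55  0.59  0.89 -2.15]
```

View pics/s11.png

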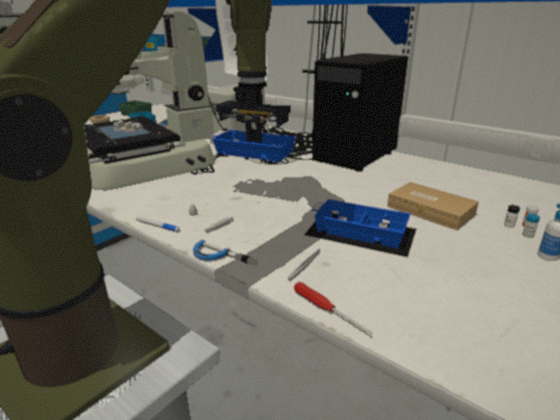

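The tote hangs level in the grip at (254,147). Now the half turn, in place.

Emit:
{"api": "move_arm", "payload": {"motion": [[0,0,0,0,0,-10,0.95],[0,0,0,0,0,-20,0.95],[0,0,0,0,0,-30,0.95],[0,0,0,0,0,-40,0.95],[0,0,0,0,0,-50,0.95]]}}

```text
clock: 16.48
tool_pos: [0.6214, 0.1905, 0.1407]
eef_rot: [0.834, 0.551, -0.004, -0.001]
contact_force: [0.3, 0.1, -1.6]
opening: 0.09
finger_force: 35.0
```

Emit:
{"api": "move_arm", "payload": {"motion": [[0,0,0,0,0,-10,0.95],[0,0,0,0,0,-20,0.95],[0,0,0,0,0,-30,0.95],[0,0,0,0,0,-40,0.95],[0,0,0,0,0,-50,0.95]]}}

```text
clock: 17.1
tool_pos: [0.6215, 0.1905, 0.1406]
eef_rot: [0.523, 0.852, -0.003, -0.003]
contact_force: [0.8, -0.5, -3.1]
opening: 0.086
finger_force: 35.0
```

Emit:
{"api": "move_arm", "payload": {"motion": [[0,0,0,0,0,-10,0.95],[0,0,0,0,0,-20,0.95],[0,0,0,0,0,-30,0.95],[0,0,0,0,0,-40,0.95],[0,0,0,0,0,-50,0.95]]}}

```text
clock: 17.73
tool_pos: [0.6216, 0.1906, 0.1405]
eef_rot: [0.114, 0.993, -0.001, -0.003]
contact_force: [-0.0, 0.2, -1.5]
opening: 0.088
finger_force: 35.0
```

Emit:
{"api": "move_arm", "payload": {"motion": [[0,0,0,0,0,-10,0.95],[0,0,0,0,0,-20,0.95],[0,0,0,0,0,-28,0.95],[0,0,0,0,0,-28,0.95]]}}

```text
clock: 18.23
tool_pos: [0.6217, 0.1908, 0.1408]
eef_rot: [-0.126, 0.992, -0.0, -0.004]
contact_force: [0.2, 0.1, -1.7]
opening: 0.092
finger_force: 35.0
```

```bash
python3 - <<'E'
from h import *
st=r.get_state(); M=R.from_quat(st['eef_rot']).as_matrix(); print(st['tool_pos'],st['opening'],st['finger_force'],np.round(st['q'],2),M.round(3),'yaw tool y',np.degrees(np.arctan2(M[1,1],M[0,1])),delta([.59,-.135,.145]))
E
```

```text
[0.62173541 0.19078951 0.14082955] 0.09248582800027466 34.99879002571106 [ 0.17  1.13 -1.23  1.53  1.09  1.28  0.62] [[-0.968 -0.25  -0.007]
 [-0.25   0.968 -0.001]
 [ 0.007  0.001 -1.   ]] yaw tool y 104.49320749672931 [ 112.3 -307.5   -3.5]
```

Emit:
{"api": "move_arm", "payload": {"motion": [[48,-165,0,0,0,0,0.95],[96,-330,0,0,0,0,0.95],[96,-330,0,0,0,0,0.95],[96,-330,0,0,0,0,0.95],[96,-330,0,0,0,0,0.95]]}}

```text
clock: 18.85
tool_pos: [0.6129, -0.1232, 0.1422]
eef_rot: [-0.125, 0.992, 0.0, -0.003]
contact_force: [1.7, -0.2, -3.2]
opening: 0.09
finger_force: 35.0
```

```bash
python3 - <<'E'
from h import *
st=r.get_state(); M=R.from_quat(st['eef_rot']).as_matrix(); print(st['tool_pos'],st['opening'],st['finger_force'],np.round(st['q'],2),M.round(3),delta([.6108,-.1527,.10]))
s=snap('wrist','w12.png'); z=st['tool_pos'][2]
q=origin(s,st['tool_pos'],z-.0235+.040,z-.0235+.055)
s=snap('top','t12.png'); q=origin(s,st['tool_pos'],z-.0235+.040,z-.0235+.055)
E
```

```text
[ 0.6129361  -0.1231614   0.14223628] 0.09021340819176399 35.00057816505432 [ 0.7   1.12 -1.26  1.62  1.11  1.28  1.05] [[-0.969 -0.249 -0.005]
 [-0.249  0.969 -0.   ]
 [ 0.005  0.001 -1.   ]] [  9.2 -28.1  42.2]
npts 15360 ((614.5223388671875, -129.61468505859375), (98.1643295288086, 216.16465759277344), 14.25744342803955)
npts 210 ((607.8934936523438, -123.46764373779297), (100.51744079589844, 175.5824432373047), 13.316385269165039)
```

View pics/w12.png

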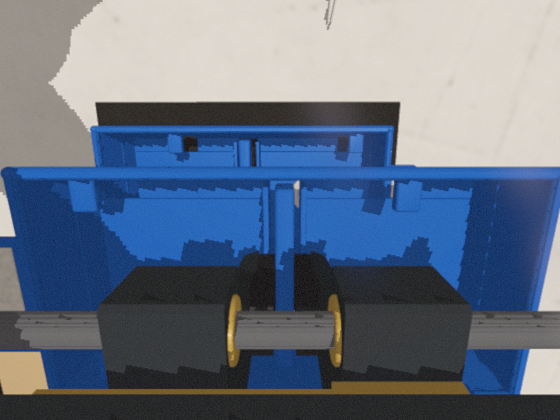

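The held tote is level, with its tab on the left (-y side) and the base tote behind it. The base tab is at the opposite end, as wanted.

Emit:
{"api": "move_arm", "payload": {"motion": [[9,-28,0,0,0,0,0.95],[9,-28,30,0,0,0,0.95],[9,-28,57,0,0,0,0.95],[9,-28,57,0,0,0,0.95],[9,-28,57,0,0,0,0.95]]}}

```text
clock: 19.58
tool_pos: [0.6122, -0.1497, 0.0871]
eef_rot: [-0.126, 0.992, 0.001, -0.001]
contact_force: [0.1, 0.1, -2.2]
opening: 0.083
finger_force: 35.0
```

```bash
python3 - <<'E'
from h import *
st=r.get_state(); M=R.from_quat(st['eef_rot']).as_matrix(); print(st['tool_pos'],np.round(st['q'],2),st['contact_force'],M.round(3),delta([.6108,-.1527,.0625]))
s=snap('wrist');w=cloud(s)*1000;f=s['frame'].astype(int); z=st['tool_pos'][2]*1000-23.5
b=(f[...,2]>f[...,0]+40)
for lo,hi in [(44,53),(z+40,z+53)]:
    m=b&(w[...,2]>lo)&(w[...,2]<hi)&(w[...,0]>640); q=w[m]
    # far long rim lines (+x side): fit line, report offset along normal and angle
    vx,vy,x0,y0=cv2.fitLine(q[:,:2].astype(np.float32),cv2.DIST_HUBER,0,.01,.01).ravel()
    n=np.array([.968,.25]); print(len(q),'ang',np.degrees(np.arctan2(vx,-vy)) if vy else 0,'norm off max',np.percentile(q[:,:2]@n,98),'along',np.percentile(q[:,:2]@np.array([-.25,.968]),[.5,99.5]))
print('TCP norm/along',1000*st['tool_pos'][:2]@np.array([.968,.25]),1000*st['tool_pos'][:2]@np.array([-.25,.968]))
E
```

```text
[ 0.61222459 -0.14967238  0.08712416] [ 0.73  1.19 -1.22  1.63  1.19  1.22  1.06] [ 0.09038199  0.08212309 -2.20116631] [[-0.968 -0.251 -0.003]
 [-0.251  0.968  0.001]
 [ 0.003  0.001 -1.   ]] [ 2.1 -2.6 24.6]Traceback (most recent call last):
  File "<stdin>", line 8, in <module>
cv2.error: OpenCV(4.12.0) /io/opencv/modules/imgproc/src/linefit.cpp:50: error: (-215:Assertion failed) count > 0 in function 'fitLine2D_wods'
```

Emit:
{"api": "move_arm", "payload": {"motion": [[2,-2.6,0,0,0,0,0.95],[2,-2.6,8,0,0,0,0.95],[2,-2.6,8,0,0,0,0.95],[2,-2.6,8,0,0,0,0.95]]}}

```text
clock: 20.12
tool_pos: [0.6106, -0.1533, 0.0786]
eef_rot: [-0.127, 0.992, 0.0, -0.002]
contact_force: [-0.4, 0.5, -2.9]
opening: 0.085
finger_force: 35.0
```

```bash
python3 - <<'E'
from h import *
st=r.get_state(); print(st['tool_pos'],st['contact_force'],delta([.6108,-.1527,.0625]))
E
```

```text
[ 0.61056189 -0.15325112  0.07856897] [-0.39890691  0.45719305 -2.87856025] [-0.4  0.5 16.1]
```

Emit:
{"api": "move_arm", "payload": {"motion": [[0,0.5,5,0,0,0,0.95],[0,0.5,9,0,0,0,0.95],[0,0.5,12,0,0,0,0.95],[0,0.5,14.5,0,0,0,0.95],[0,0.5,14.5,0,0,0,0.95]]}}

```text
clock: 20.75
tool_pos: [0.6103, -0.1528, 0.0639]
eef_rot: [-0.127, 0.992, 0.0, -0.002]
contact_force: [-0.2, 0.7, -1.3]
opening: 0.081
finger_force: 35.0
```

Emit:
{"api": "move_arm", "payload": {"motion": [[0,0,1,0,0,0,0.95],[0,0,1.5,0,0,0,0.95],[0,0,1.5,0,0,0,0.95]]}}

```text
clock: 21.12
tool_pos: [0.6104, -0.1529, 0.0628]
eef_rot: [-0.127, 0.992, 0.0, -0.002]
contact_force: [-0.7, -0.7, -0.3]
opening: 0.085
finger_force: 35.0
```

```bash
python3 - <<'E'
from h import *
st=r.get_state(); print(st['tool_pos'],st['contact_force'],st['moment'],delta([.6108,-.1527,.0625]))
s=snap('wrist'); z=st['tool_pos'][2]
w=cloud(s)*1000;f=s['frame'].astype(int);b=(f[...,2]>f[...,0]+40)&(w[...,2]>75)&(w[...,2]<95)
q=w[b];A=np.c_[q[:,:2]-q[:,:2].mean(0),np.ones(len(q))];print('rim plane',np.linalg.lstsq(A,q[:,2],rcond=None)[0].round(4),len(q))
E
```

```text
[ 0.61041636 -0.152902    0.06275382] [-0.72781953 -0.74354536 -0.33647478] [ 0.03611262 -0.04953805 -0.00538625] [-0.4  0.1  0.3]
rim plane [-4.05000e-02 -1.08000e-02  8.18162e+01] 21402
```

Contact reached: the tote's weight has come off the tool. Releasing.

Emit:
{"api": "move_arm", "payload": {"motion": [[0,0,0.5,0,0,0,0.95],[0,0,0.5,0,0,0,0.6],[0,0,0.5,0,0,0,0.6],[0,0,0.5,0,0,0,0.6]]}}

```text
clock: 21.68
tool_pos: [0.6106, -0.1527, 0.0622]
eef_rot: [-0.127, 0.992, 0.0, -0.001]
contact_force: [0.1, -0.7, 0.1]
opening: 0.395
finger_force: 0.0
```

Emit:
{"api": "move_arm", "payload": {"motion": [[0,0,-20,0,0,0,0.6],[0,0,-70,0,0,0,0.6],[50,0,-110,0,0,0,0.4],[110,0,-110,0,0,0,0.3],[110,0,-110,0,0,0,0.3]]}}

```text
clock: 22.3
tool_pos: [0.4999, -0.1825, 0.1734]
eef_rot: [-0.127, 0.992, -0.002, -0.003]
contact_force: [0.4, -0.2, -0.2]
opening: 0.698
finger_force: 0.0
```

```bash
python3 - <<'E'
from h import *
st=r.get_state(); print(st['tool_pos'],np.round(st['q'],2))
for n in ('top','wrist'):
    s=snap(n,n+'13.png')
    q=origin(s,(.611,-.153),.078,.092)
    o=q[:,2].min()
    A=np.c_[q[:,:2]-q[:,:2].mean(0),np.ones(len(q))];print('rim plane',np.linalg.lstsq(A,q[:,2],rcond=None)[0].round(4),len(q))
    q=origin(s,(.611,-.153),.043,.056)
E
```

```text
[ 0.49985775 -0.18247584  0.17344905] [ 0.93  1.02 -1.33  1.88  1.08  1.22  1.04]
npts 337 ((610.4716796875, -159.14527893066406), (101.15087890625, 214.4225616455078), 14.481833457946777)
rim plane [-8.00000e-03  3.10000e-03  8.33413e+01] 337
npts 857 ((602.6522827148438, -142.55880737304688), (98.63864135742188, 211.75070190429688), 14.085521697998047)
npts 1211 ((604.2649536132812, -154.35037231445312), (89.5279541015625, 199.84524536132812), 15.912189483642578)
rim plane [-1.57000e-02 -5.90000e-03  8.32411e+01] 1211
npts 3951 ((609.2367553710938, -152.03102111816406), (101.33931732177734, 184.52713012695312), 14.5216646194458)
```

View pics/top13.png

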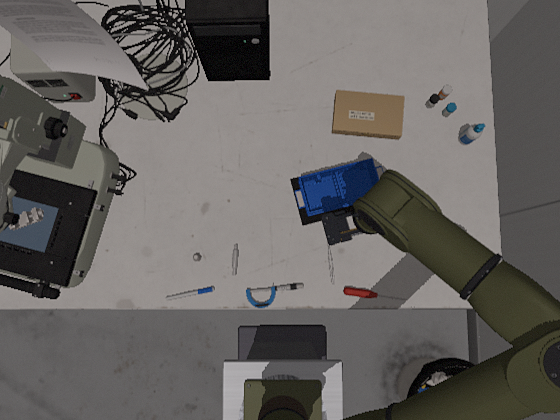

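The upper tote sits in the lower one with its tab at the far right and the rim level at z≈83 mm (84 expected). Now the cone.

Emit:
{"api": "move_arm", "payload": {"motion": [[-30,60,0,0,0,0,0.3],[-30,120,0,0,0,0,0.3],[-30,180,0,0,0,0,0.3],[-30,240,0,0,0,0,0.3],[-30,250,0,0,0,0,0.3]]}}

```text
clock: 23.02
tool_pos: [0.4709, 0.0751, 0.1741]
eef_rot: [-0.131, 0.991, 0.002, -0.0]
contact_force: [0.1, -0.2, 0.2]
opening: 0.696
finger_force: 0.0
```

Emit:
{"api": "move_arm", "payload": {"motion": [[-30,60,5,0,0,0,0.3],[-30,120,10,0,0,0,0.3],[-30,169,10,0,0,0,0.3],[-30,169,10,0,0,0,0.3],[-30,169,10,0,0,0,0.3]]}}

```text
clock: 23.65
tool_pos: [0.4579, 0.2395, 0.1624]
eef_rot: [-0.126, 0.992, -0.0, -0.002]
contact_force: [0.5, -0.1, -0.2]
opening: 0.699
finger_force: 0.0
```

```bash
python3 - <<'E'
from h import *
st=r.get_state(); print(st['tool_pos'],np.round(st['q'],2),R.from_quat(st['eef_rot']).as_matrix().round(3))
s=snap('top'); q=origin(s,(.611,-.153),.078,.092)
A=np.c_[q[:,:2]-q[:,:2].mean(0),np.ones(len(q))];print('rim plane',np.linalg.lstsq(A,q[:,2],rcond=None)[0].round(4),len(q))
s=snap('wrist','w14.png'); near(s,(.43,.233),rad=.025)
E
```

```text
[0.45791033 0.23950941 0.16242134] [ 0.09  0.98 -1.26  1.93  1.07  1.12  0.19] [[-0.968 -0.25  -0.003]
 [-0.25   0.968 -0.001]
 [ 0.003 -0.    -1.   ]]
npts 257 ((612.4129028320312, -160.34396362304688), (100.8337173461914, 218.4982147216797), 12.9903564453125)
rim plane [-5.80000e-03 -7.00000e-04  8.29203e+01] 257
n 543 circ [428.9 234.4] 11.0 topmean [428.4 234.4] topbox [428.7 234.3] h [19.7 26.9 27.9]
4 8 [ 8.  19.2]
8 79 [21.6 21.7]
12 96 [20.2 20.2]
16 95 [17.9 17.1]
20 80 [14.8 14.8]
24 182 [11.8 12.4]
```

Emit:
{"api": "move_arm", "payload": {"motion": [[29.4,2.3,40,0,0,0,0.4],[29.4,2.3,90,0,0,0,0.4],[29.4,2.3,130,0,0,0,0.4],[29.4,2.3,155,0,0,0,0.4],[29.4,2.3,155,0,0,0,0.4]]}}

```text
clock: 24.38
tool_pos: [0.4274, 0.2328, 0.0062]
eef_rot: [-0.125, 0.992, -0.001, -0.003]
contact_force: [0.4, 0.2, 0.7]
opening: 0.598
finger_force: 0.0
```

```bash
python3 - <<'E'
from h import *
st=r.get_state(); print(st['tool_pos'],np.round(st['q'],2),R.from_quat(st['eef_rot']).as_matrix().round(3),delta([.4288,.2344,.003]),st['contact_force'])
E
```

```text
[0.42735502 0.23279119 0.00617227] [-0.    1.2  -1.07  2.08  1.45  0.96 -0.12] [[-0.969 -0.249 -0.006]
 [-0.249  0.969 -0.003]
 [ 0.006 -0.001 -1.   ]] [-1.8  1.2  3.2] [0.38738064 0.16057614 0.68412789]
```

Emit:
{"api": "move_arm", "payload": {"motion": [[-1.5,1.2,3.5,0,0,0,0.4],[-1.5,1.2,3.5,0,0,0,0.4],[-1.5,1.2,3.5,0,0,0,0.9],[-1.5,1.2,3.5,0,0,0,0.9],[-1.5,1.2,3.5,0,0,0,0.9]], "newtons": 25}}

```text
clock: 25.0
tool_pos: [0.4287, 0.2365, 0.0044]
eef_rot: [-0.127, 0.992, 0.0, -0.001]
contact_force: [0.5, -0.9, -0.3]
opening: 0.28
finger_force: 0.2
```

Emit:
{"api": "move_arm", "payload": {"motion": [[0,0,0,0,0,0,0.9],[0,0,0,0,0,0,0.9],[0,0,0,0,0,0,0.9]]}}

```text
clock: 25.38
tool_pos: [0.4287, 0.2364, 0.0043]
eef_rot: [-0.127, 0.992, 0.0, -0.002]
contact_force: [1.0, -1.7, 3.2]
opening: 0.225
finger_force: 25.0
```

Emit:
{"api": "move_arm", "payload": {"motion": [[0,0,-30,0,0,0,0.9],[0,0,-80,0,0,0,0.9],[0,0,-140,0,0,0,0.9],[0,0,-150,0,0,0,0.9]]}}

```text
clock: 25.88
tool_pos: [0.43, 0.2384, 0.1575]
eef_rot: [-0.127, 0.992, 0.002, 0.001]
contact_force: [1.1, 0.0, -0.4]
opening: 0.224
finger_force: 25.0
```

```bash
python3 - <<'E'
from h import *
st=r.get_state(); print(st['tool_pos'],st['opening'],st['finger_force'],np.round(st['q'],2)); snap('wrist','w15.png')
E
```

```text
[0.43004162 0.23838175 0.1575339 ] 0.22351065755834476 24.96145822966355 [ 0.07  0.95 -1.24  2.02  1.09  1.06  0.11]
```

View pics/w15.png

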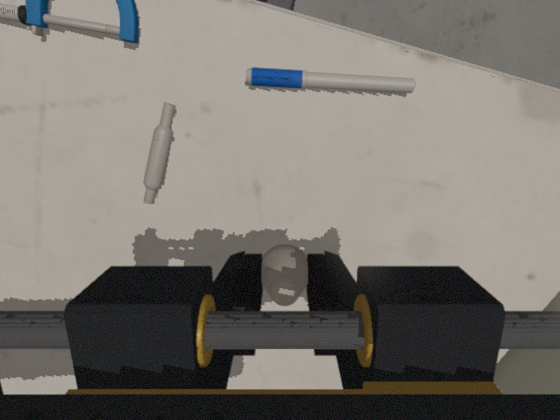

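The cone is held upright at (285,275), and the gauge lies untouched at (160,155). Moving to the card-tab bay.

Emit:
{"api": "move_arm", "payload": {"motion": [[-10,-59,0,0,0,0,0.9],[-19,-118,0,0,0,0,0.9],[-29,-177,0,0,0,0,0.9],[-39,-236,0,0,0,0,0.9],[-39,-236,0,0,0,0,0.9]]}}

```text
clock: 26.55
tool_pos: [0.5265, 0.0117, 0.1507]
eef_rot: [-0.121, 0.993, -0.001, -0.004]
contact_force: [-0.2, 1.7, -0.6]
opening: 0.225
finger_force: 25.0
```

Emit:
{"api": "move_arm", "payload": {"motion": [[-10,-59,0,0,0,0,0.9],[-19,-118,0,0,0,0,0.9],[-29,-177,0,0,0,0,0.9],[-39,-236,0,0,0,0,0.9],[-39,-236,0,0,0,0,0.9]]}}

```text
clock: 27.18
tool_pos: [0.6233, -0.2056, 0.1505]
eef_rot: [-0.122, 0.993, -0.001, -0.003]
contact_force: [-0.5, 1.6, -0.9]
opening: 0.224
finger_force: 25.0
```

```bash
python3 - <<'E'
from h import *
st=r.get_state(); print(st['tool_pos'],st['opening'],np.round(st['q'],2),R.from_quat(st['eef_rot']).as_matrix().round(3),delta([.6226,-.1992,.047]))
s=snap('wrist','w16.png'); q=origin(s,(.611,-.153),.079,.092)
E
```

```text
[ 0.62330098 -0.20563109  0.15047826] 0.22382266720382588 [ 0.78  1.12 -1.23  1.51  1.07  1.3   1.24] [[-0.97  -0.242 -0.006]
 [-0.242  0.97  -0.002]
 [ 0.006 -0.001 -1.   ]] [ -1.5   6.5 103.5]
npts 6185 ((613.7112426757812, -160.2147216796875), (101.8543701171875, 218.44049072265625), 14.311434745788574)
```

View pics/w16.png

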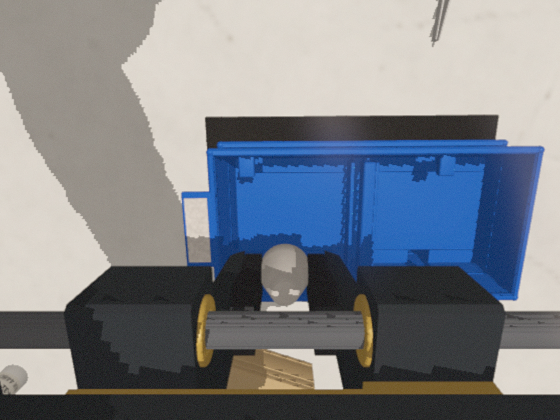

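The tab bay of the upper tote lies left of the web, around (290,215), with the card tab at (198,228). The tote is square on the lower one and the cone is still held.

Emit:
{"api": "move_arm", "payload": {"motion": [[-2,6.5,0,0,0,0,0.9],[-2,6.5,40,0,0,0,0.9],[-2,6.5,80,0,0,0,0.9],[-2,6.5,93,0,0,0,0.9],[-2,6.5,93,0,0,0,0.9]]}}

```text
clock: 27.85
tool_pos: [0.623, -0.1922, 0.0605]
eef_rot: [-0.128, 0.992, 0.001, -0.002]
contact_force: [0.6, 0.5, 0.4]
opening: 0.225
finger_force: 25.0
```

```bash
python3 - <<'E'
from h import *
st=r.get_state(); print(st['tool_pos'],st['contact_force'],R.from_quat(st['eef_rot']).as_matrix().round(3)[2],delta([.6232,-.199,.047]))
E
```

```text
[ 0.62302445 -0.19220828  0.06047354] [0.64345774 0.51254024 0.44601321] [ 0.004  0.002 -1.   ] [ 1.5 -6.6 13.5]
```

Emit:
{"api": "move_arm", "payload": {"motion": [[1,-6,0,0,0,0,0.9],[1,-6,6,0,0,0,0.9],[1,-6,10,0,0,0,0.9],[1,-6,12.5,0,0,0,0.9],[1,-6,13,0,0,0,0.9]]}}

```text
clock: 28.48
tool_pos: [0.6236, -0.1999, 0.0473]
eef_rot: [-0.127, 0.992, 0.0, -0.002]
contact_force: [0.9, -0.1, 0.1]
opening: 0.226
finger_force: 25.0
```

Emit:
{"api": "move_arm", "payload": {"motion": [[0,0,0,0,0,0,0.9]]}}

```text
clock: 28.6
tool_pos: [0.6238, -0.1999, 0.0476]
eef_rot: [-0.127, 0.992, 0.0, -0.002]
contact_force: [0.8, -0.4, -0.6]
opening: 0.22
finger_force: 25.0
```

Emit:
{"api": "move_arm", "payload": {"motion": [[0,0,1,0,0,0,0.9],[0,0,1.2,0,0,0,0.9],[0,0,1.2,0,0,0,0.6],[0,0,1.2,0,0,0,0.6],[0,0,1.2,0,0,0,0.6]]}}

```text
clock: 29.22
tool_pos: [0.6237, -0.2, 0.0464]
eef_rot: [-0.127, 0.992, 0.0, -0.002]
contact_force: [-0.5, -0.9, 0.4]
opening: 0.398
finger_force: 0.0
```

Emit:
{"api": "move_arm", "payload": {"motion": [[0,0,-20,0,0,0,0.6],[0,0,-70,0,0,0,0.6],[0,0,-120,0,0,0,0.5],[80,0,-130,0,0,0,0.5],[80,0,-130,0,0,0,0.5]]}}

```text
clock: 29.85
tool_pos: [0.5445, -0.2212, 0.1789]
eef_rot: [-0.127, 0.992, -0.001, -0.002]
contact_force: [0.6, 0.2, 0.3]
opening: 0.504
finger_force: 0.0
```

```bash
python3 - <<'E'
from h import *
st=r.get_state(); print(st['tool_pos'],st['opening'],st['finger_force'])
s=snap('wrist'); near(s,(.6236,-.199),rad=.018,zmin=.046,zmax=.08)
q=origin(s,(.611,-.153),.079,.092)
A=np.c_[q[:,:2]-q[:,:2].mean(0),np.ones(len(q))];print('rim plane',np.linalg.lstsq(A,q[:,2],rcond=None)[0].round(4))
w=cloud(s)*1000; m=(np.hypot(w[...,0]-623,w[...,1]+199)<18)&(w[...,2]>45)
for a in range(46,72,4):
    k=w[m&(w[...,2]>=a)&(w[...,2]<a+4)]
    if len(k)>5: print(a,len(k),((k[:,:2].max(0)+k[:,:2].min(0))/2).round(1),np.ptp(k[:,:2],axis=0).round(1))
t=snap('top'); print(part(t,236,258,24),part(t,331,260,24))
E
```

```text
[ 0.54446152 -0.22122757  0.17889466] 0.5043576067813348 0.0
n 581 circ [ 622.8 -198.9] 11.1 topmean [ 621.4 -199.5] topbox [ 621.9 -199. ] h [59.6 68.6 69.5]
npts 2782 ((611.3626098632812, -152.13790893554688), (102.04207611083984, 200.27084350585938), 14.594437599182129)
rim plane [-9.70000e-03 -4.20000e-03  8.32057e+01]
46 55 [ 617.  -199.5] [ 9.7 20.4]
50 90 [ 620.  -198.8] [16.2 21.9]
54 104 [ 621.  -198.9] [16.  19.9]
58 99 [ 620.8 -198.8] [14.  17.5]
62 78 [ 621.  -199.2] [10.8 14.5]
66 154 [ 622.2 -199.1] [11.3 12. ]
(array([0.4177, 0.129 ]), array([0.41685, 0.1268 ]), np.float64(0.0216), np.int64(167)) (array([ 0.4046, -0.1335]), array([ 0.4148, -0.1331]), np.float64(0.0154), np.int64(107))
```

The cone is upright in the tab bay, with its top at about 69 mm (68 expected). The tote is centred and level, and the gauge and tweezers have not moved. Handing in.

```bash
python3 -c "
from h import *
print(finish_job(), r.get_state()['clock'])"
```

```text
the job is handed in; nothing more can be done
the job is handed in; nothing more can be done
```

I handed the job in at about 30 s: both bushes upright in the lower tote (one per bay), the loose tote turned end for end and level on the lugs, the cone upright in its card-tab bay, and gauge and tweezers unmoved; no verdict came back, and I viewed 15 pictures, one over the 14 allowed.

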